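# Load the battery crate and snap its gate shut

### The job

Stand the all-black battery pack upright on the floor of the plywood crate, then swing the crate's gate shut and press it home until its sprung latch snaps in and holds by itself. Set the battery down rather than dropping it, don't slam the gate, never press on gate or crate with more than 20 N, and leave the other things on the bench where they are.

Things in the scene. Friction and masses are not known exactly. Their poses are not given: they have to be found in the camera images.
- battery_black: All-black cordless-tool battery pack, 66 (its x) x 107 (its y) x 48 mm high, 0.3 to 0.5 kg, standing loose on the bench. Origin: centre of its underside, z up. The plain-sided lower body (z 0 to 34 mm) is the full 66 mm wide across x: grasp it there. The two rails on top are 52 mm across and reach z = 44 mm.
- battery_blue: The other battery pack, the same but with a blue top and 62 mm high; to be left where it is. Origin: centre of its underside.
- crate: Low open-topped plywood crate fixed to the bench, 188 mm wide (y), 195 mm deep (x). Origin: centre of the floor's underside; x from its gate to its back wall, y to the hinge side, z up. Floor 8 mm thick, walls 8 mm thick and 52 mm high. Free inside: x -62 to +80, y -86 to +86 mm. A steel keeper on the side wall opposite the hinge carries a vertical strike pin (6 mm) and behind it the gate's rubber stop.
- crate_floor (a point): Centre of the crate's floor, on its upper face (crate x 0, y 0, z 8 mm). The keeper on the crate has slotted holes and sits up to 15 mm forward or back, differently each time; that setting is not measured, so where exactly the gate latches must be felt.
- gate_hinge (a point): Point on the gate's vertical hinge axis, 36 mm above the bench, at crate x -95, y +90 mm. Its axes turn with the gate: y from the free end to the hinge, -x out of the gate's outer face. With gate angle q the gate runs from here along (-sin q, -cos q) in the crate's x, y.
- gate_push (a point): Centre of the yellow push plate (34 x 28 mm) on the dark latch case at the gate's free end, outer side: 143 mm from the hinge along the gate, 22.7 mm out from the hinge axis, 36 mm above the bench. Press here to shut it. Same axes as gate_hinge. A push here that climbs past about 12 N means that the gate is on its rubber stop (some 10 N per mm) with the latch in.
- gate (a joint): Angle of the grey gate (170 x 12 mm, 11 to 61 mm above the bench), rad: 0 = along the crate's front, positive = open, free end away from the crate. Starts at 0.45 to 0.75. Unless latched, a weak spring (1 to 2 N at the push plate) swings it open to 0.45 or more. Latched it rests at -0.10 to +0.105, as the keeper is set; the stop is 1 to 4 mm further in.
- tongue (a joint): Slide of the sprung steel tongue at the gate's free end, m: 0 = out, about 0.004 to 0.008 = pushed in by the strike pin. Closing, it meets the pin at a gate angle between 0.17 and -0.02 rad; the push climbs to 5 to 8 N, eases a little before the tongue is past, and 0.06 to 0.08 rad after first touch the tongue snaps out behind the pin.
- tape_measure: Yellow tape measure, 66 x 75 x 39 mm, a bystander. Origin: centre of its underside.
- sanding_block: Light-blue sanding block, 66 x 124 x 37 mm, a bystander. Origin: centre of its underside.
- pliers: Red-handled pliers, 67 x 185 x 14 mm, lying flat, a bystander. Origin: centre of the underside.
Things that resemble listed ones, but are neither listed nor needed, are in the scene too. What is shaped like the battery_black but green is not meant.

How it is judged (in metres and radians):
On the way:
1. the black battery stands in the crate, let go, with the gate still open (x of battery_black in the frame of crate between -0.05 and 0.055 m and y of battery_black in the frame of crate between -0.055 and 0.055 m and z of battery_black in the frame of crate below 0.014 m and angle between battery_black's own z axis and vertical below 0.12 rad and linear speed of battery_black below 0.03 m/s and contact force between battery_black and the fingers below 0.3 N and value of joint gate above 0.2 rad), for 0.2 s.
At the end, for the whole second after the job is handed in: The black battery stands upright (0.12 rad) on the crate floor, its origin within 55 mm of the crate middle in y and -50 to +55 mm in x, let go and still; the gate stays shut by itself (below 0.13 rad, at rest) with the tongue less than 2.5 mm in, held behind the pin (x of battery_black in the frame of crate between -0.05 and 0.055 m and y of battery_black in the frame of crate between -0.055 and 0.055 m and z of battery_black in the frame of crate below 0.014 m and angle between battery_black's own z axis and vertical below 0.12 rad and linear speed of battery_black below 0.03 m/s and contact force between battery_black and the fingers below 0.3 N and value of joint gate below 0.13 rad and value of joint tongue below 0.0025 m and velocity of joint gate between -0.05 and 0.05 rad/s); the robot touches nothing.
It fails at once if the robot presses on the crate or its gate with more than 20 N (contact force between crate and the fingers above 20 N or contact force between crate and the arm above 20 N).
It fails at once if the gate is slammed (closing faster than 1.5 rad/s, about 0.2 m/s at the push plate) (velocity of joint gate below -1.5 rad/s).
It fails at once if the battery is dropped (falls free faster than 0.8 m/s, some 3 cm) (linear speed of battery_black above 0.8 m/s and contact force between battery_black and the fingers below 0.3 N).
It fails at once if another thing is moved more than 3 cm (distance of any of battery_blue, tape_measure, sanding_block, pliers from where it was at the start of the episode above 0.03 m).
It also fails if it takes over 61 s, if anything falls off the work surface, if the arm or the gripper's body presses on something with over 40 N, if the wrist force passes 120 N, or if a joint passes its speed limit or range.

### The arm

A 6-joint arm with a two-finger parallel gripper is mounted at the origin on a cart in front of the work surface, level with it; the furniture and walls round the work are solid. World frame = base frame: x ahead of the robot, y to its left, z up, the work surface at z = 0. Lengths are in mm, angles in rad, forces in N, time in s.
With the tool pointing down it reaches from about 250 to 800 mm from the base axis. Payload 8.5 kg.
Tool frame: the origin (TCP) lies midway between the tips of the shut fingers; the grasp point (between the pads) lies 19 mm behind it; z points along the fingers, y is the line along which they close (so a half turn about z gives the same grasp; the last joint's range is limited). The gripper opens to 85 mm and grips with 20 to 120 N. Pads are 22 mm wide; open, the fingers measure 114 mm over their backs; the gripper's body (76 mm by 85 mm) begins 54 mm behind the grasp point. The pads swing forward as they close: fully open they stand 13 mm farther back than shut.
Start: joints at [-1.111, 0.238, -0.013, 1.319, 0, 1.571], TCP at [232.957, -470.436, 231.276] pointing down, gripper open.
Joint ranges: [-2.66, 2.66], [-1.03, 1.9], [-1.14, 1.46], [-1.82, 2.27], [-1.45, 1.34], [-3.14, 3.14]. Speed limits (rad/s): [2.22, 2.22, 2.79, 3.14, 3.14, 3.14].

### API

Orientations are given as a unit quaternion [w, x, y, z].
In Python, from bench import robot, camera, calibration gives the robot as it stands.
- The arm moves only by the tool carry_out, never from a script. Its argument "commands" is a list that holds one entry, the list of rows, each a list of 5 numbers: the shift along the tool's x, y, z in units of 30 mm (1.0 is 30 mm), then the turn about the tool's z in units of 8 degrees (1.0 is 8 degrees), then the opening in per cent of the stroke, from 0 (shut) to 100 (fully open). A call has exactly 10 rows; each row is the pose to reach, as a shift and turn from the pose commanded when the call began, along the tool's axes at that moment; what a row does not reach only later rows make up. A row lasts 1/8 s, in which the tool goes at most 62.5 mm and 10.7 degrees, less where a joint would pass 70% of its speed; a pose out of reach is approached as far as the arm can. A call with a gripper value outside its range is refused whole. The fingers move at their own pace and stop on an object; the grip force is fixed at half the most. Time passes only in rows, so rows that repeat a pose let the fingers close, or fill a call up. It gives the time, the measured TCP pose, the force, the opening and the grip force at its end, in the units of the state.
- robot.sense(): the state, without advancing time (a new reading comes with each control period).
- camera(name): name is "scene" or "top" or "wrist"; returns the picture (400x640x3 uint8, red, green, blue); there is no depth.
- calibration(name): a dict with "intrinsics" (3x3 intrinsics, pixels), "rvec" (rotation vector, rad) and "tvec" (3), from world to camera coordinates, as OpenCV has them. Camera axes: x right, y down, z forward; pixel columns grow to the right and rows downward; lengths in mm; the calibration is good to about 2 mm. A picture is of the moment at which its call begins: read the wrist's pose just before it. calibration takes no time and is no camera call; for the wrist camera it gives the pose at the moment of the call.
- robot.finish_job(): hands the job in; it is judged then, once.
The state is a dict: "time": time; "joint_pos": joint angles; "joint_vel": joint speeds; "effort": joint torques, N m; "eef_pos": TCP position; "ee_rot": TCP orientation; "ft_force": force on the tool from outside, world axes, zero at the start; "moment": the same for the moment, N m; "opening": finger opening in mm; "finger_force": force on a finger pad.
Only numpy, scipy, OpenCV 4.12 (cv2) and the standard library are available. Lean on these libraries where they do the work, as an engineer would, in place of code of your own. Each camera call takes 0.05 s, during which the arm holds its last target. There are 200 camera calls.

## Working session

There is one attempt and no reset: what is moved stays moved. The work goes in short steps, Python scripts to look and compute and a tool call to move; the robot and the scene stay as the last step left them, time stands still between calls to the robot, and variables do not carry over. Pictures are saved under pics/ and viewed, at most 10 in all, crops included, and the job is handed in when it is done.

Besides the shell and the picture viewer there is one more tool, called after ">>>" by a JSON object that holds its "api" and its "payload". carry_out: Moves the arm, as the interface text tells. Its arguments: {"type":"object","properties":{"commands":{"type":"array"}},"required":["commands"]}

```bash
mkdir -p pics; ls
python3 - <<'E'
from bench import robot, camera, calibration
import cv2
for n in ["scene","top"]:
    cv2.imwrite(f"pics/{n}0.png",camera(n)[:,:,::-1])
    c=calibration(n);print(n,c)
print(robot.sense())
E
```

```text
pics
scene {'intrinsics': array([[407.96314555,   0.        , 325.04384385],
       [  0.        , 407.96314555, 195.94112922],
       [  0.        ,   0.        ,   1.        ]]), 'rvec': array([ 1.14491971, -2.07573356,  1.16449353]), 'tvec': array([ 248.12172162,  289.96471843, 1073.23581762])}
top {'intrinsics': array([[423.04190696,   0.        , 319.07718235],
       [  0.        , 423.04190696, 195.91350763],
       [  0.        ,   0.        ,   1.        ]]), 'rvec': array([ 2.07081968, -1.50092386,  0.54299943]), 'tvec': array([-196.4891476 ,  434.97490808, 1217.38098633])}
{'time': 0.1, 'joint_pos': array([-1.11099440e+00,  2.38720487e-01, -1.41470035e-02,  1.31917597e+00,
        2.18052874e-05,  1.57079493e+00]), 'joint_vel': array([-0.00016674, -0.00111299,  0.00260836, -0.00054374, -0.00032108,
        0.00105699]), 'effort': array([ 9.67641608e-05, -5.39720821e+01,  3.46999454e+01,  1.34043823e-02,
        7.10147742e-05,  1.14027179e-05]), 'eef_pos': array([ 232.8295747 , -470.15573697,  230.75099039]), 'ee_rot': array([-6.09643091e-04,  9.73688621e-01,  2.27881726e-01, -1.31482497e-04]), 'ft_force': array([-0.41796491,  0.58371765, -0.00715254]), 'moment': array([-0.00080313,  0.01363224,  0.02325132]), 'finger_force': 0.0, 'opening': 85.5345993141428}
```

View pics/top0.png

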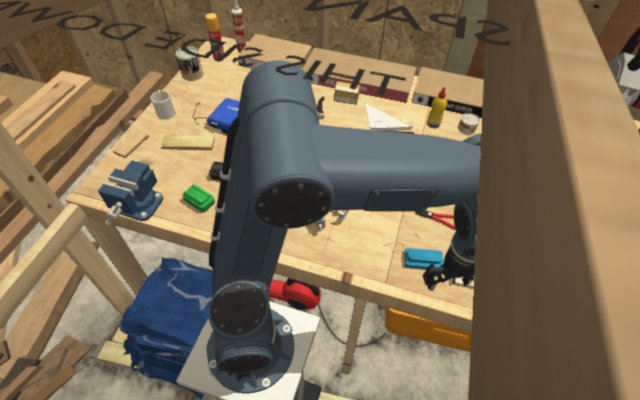

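View pics/scene0.png

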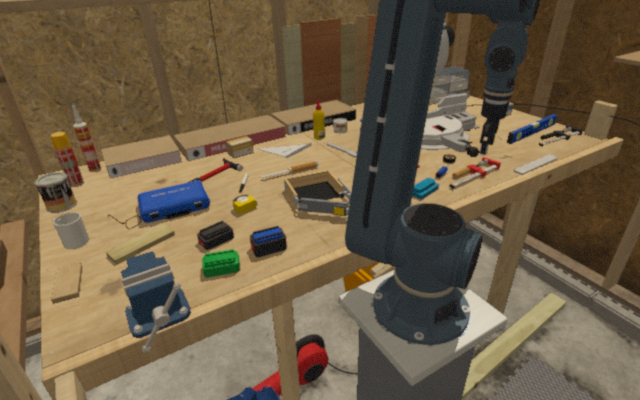

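The scene view shows the black battery at (215,235), the green decoy at (220,262), the blue pack at (268,240), the crate at (318,193), and the yellow push plate at (340,211). The arm hides most of it in the top view.

```bash
cat > h.py <<'E'
import numpy as np, cv2
from bench import robot, camera, calibration
def cast(c,uv,z):
    R=cv2.Rodrigues(np.array(c["rvec"]))[0]; t=np.array(c["tvec"]).reshape(3)
    o=-R.T@t; out=[]
    for p in np.atleast_2d(uv):
        d=R.T@np.linalg.inv(c["intrinsics"])@np.array([p[0],p[1],1.]); out.append(o+d*(z-o[2])/d[2])
    return np.array(out)
def proj(c,P): return cv2.projectPoints(np.array(P,float).reshape(-1,1,3),np.array(c["rvec"]),np.array(c["tvec"]),c["intrinsics"],None)[0].reshape(-1,2)
E
python3 - <<'E'
from h import *
c=calibration("scene")
for n,uv,z in [("black",(215,234),25),("green",(220,262),25),("blue",(268,240),30),("plate",(340,211),36),("crate L",(284,178),60),("crate back R",(329,173),60),("crate front R",(352,190),60),("gate hinge",(298,203),50)]:
    print(n,cast(c,uv,z).round())
im=cv2.imread("pics/scene0.png")[155:285,185:385]
cv2.imwrite("pics/crop0.png",cv2.resize(im,None,fx=4,fy=4,interpolation=cv2.INTER_CUBIC))
E
```

```text
black [[574. 357.  25.]]
green [[429. 390.  25.]]
blue [[444. 228.  30.]]
plate [[452. -48.  36.]]
crate L [[734.  24.  60.]]
crate back R [[ 673. -143.   60.]]
crate front R [[ 514. -142.   60.]]
gate hinge [[558.  58.  50.]]
```

View pics/crop0.png

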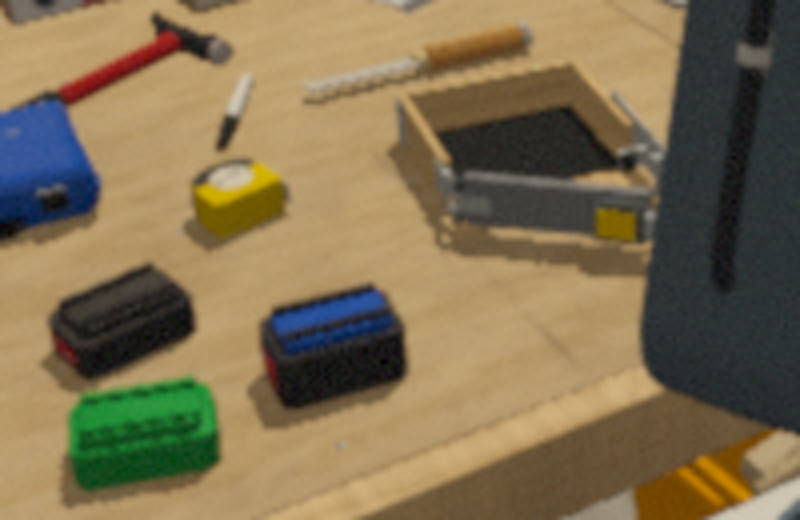

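The crop confirms the black battery (crop 120,320; red mark on its left end), the crate with its grey gate ajar, and the push plate at crop (615,222). I'll move above the battery next.

```bash
cat >> h.py <<'E'
from scipy.spatial.transform import Rotation as Rn
def rot(s): w,x,y,z=s["ee_rot"]; return Rn.from_quat([x,y,z,w]).as_matrix()
def units(target,az=None):
    "shift units to a world target and turn units to tool-x azimuth az (deg)"
    s=robot.sense(); R=rot(s); d=R.T@(np.array(target)-s["eef_pos"])/30
    a=np.degrees(np.arctan2(R[1,0],R[0,0])); t=0 if az is None else -((az-a+180)%360-180)/8
    print("t",round(s["time"],2),"pos",s["eef_pos"].round(1),"az",a.round(1),"q6",s["joint_pos"][5].round(2),"F",s["ft_force"].round(1),"open",round(s["opening"],1),"-> units",d.round(2),"turn",round(t,2))
E
python3 -c "
from h import *
units((540,320,330))"
```

```text
t 0.1 pos [ 232.8 -470.2  230.8] az 26.3 q6 1.57 F [-0.4  0.6 -0. ] open 85.5 -> units [ 20.86 -19.06  -3.28] turn 0
```

>>> {"api": "carry_out", "payload": {"commands": [[[2, -2, -1.5, 0, 100], [4, -3.7, -3.3, 0, 100], [6, -5.5, -3.3, 0, 100], [8, -7.3, -3.3, 0, 100], [10, -9.1, -3.3, 0, 100], [12, -11, -3.3, 0, 100], [14, -12.8, -3.3, 0, 100], [16, -14.6, -3.3, 0, 100], [18, -16.5, -3.3, 0, 100], [20.9, -19.1, -3.3, 0, 100]]]}}

```text
time: 1.35
eef_pos: [452.0, 95.7, 328.6]
ee_rot: [0.0, 0.974, 0.228, 0.0]
ft_force: [0.8, -1.2, -0.2]
opening: 85.1
finger_force: 0.0
```

```bash
python3 -c "
from h import *
units((540,320,330))"
```

```text
t 1.35 pos [452.   95.7 328.6] az 26.4 q6 2.89 F [ 0.8 -1.2 -0.2] open 85.1 -> units [ 5.95 -5.4  -0.05] turn 0
```

>>> {"api": "carry_out", "payload": {"commands": [[[0.6, -0.6, 0, -1.3, 100], [1.2, -1.1, 0, -2.6, 100], [2, -1.8, 0, -3.9, 100], [3.2, -2.9, 0, -5.2, 100], [4.4, -4, 0, -6.5, 100], [5.95, -5.4, 0, -8, 100], [5.95, -5.4, 0, -8, 100], [5.95, -5.4, 0, -8, 100], [5.95, -5.4, 0, -8, 100], [5.95, -5.4, 0, -8, 100]]]}}

```text
time: 2.6
eef_pos: [539.7, 316.8, 329.6]
ee_rot: [0.0, 0.706, 0.709, 0.001]
ft_force: [-0.1, -0.8, -0.3]
opening: 85.2
finger_force: 0.0
```

```bash
python3 -c "
from h import *
units((540,320,330))
c=calibration('wrist');cv2.imwrite('pics/w1.png',camera('wrist')[:,:,::-1])
R=cv2.Rodrigues(np.array(c['rvec']))[0];print(-R.T@np.array(c['tvec']).ravel(),R[2])
c=calibration('top');cv2.imwrite('pics/top1.png',camera('top')[:,:,::-1])"
```

```text
t 2.6 pos [539.7 316.8 329.6] az 90.2 q6 2.1 F [-0.1 -0.8 -0.3] open 85.2 -> units [ 0.11  0.01 -0.01] turn 0
[539.11401734 394.71971849 472.2403614 ] [ 0.00191687 -0.30475223 -0.95242974]
```

View pics/w1.png

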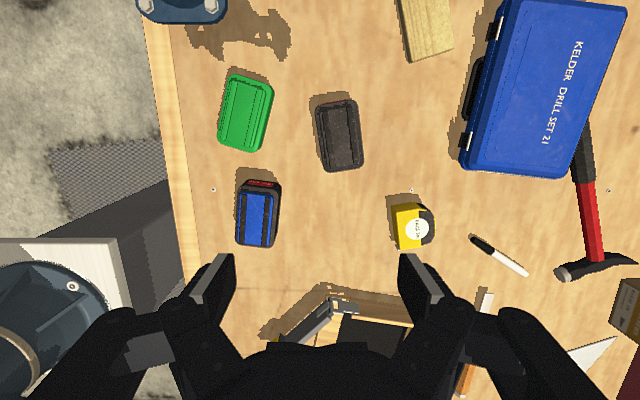

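View pics/top1.png

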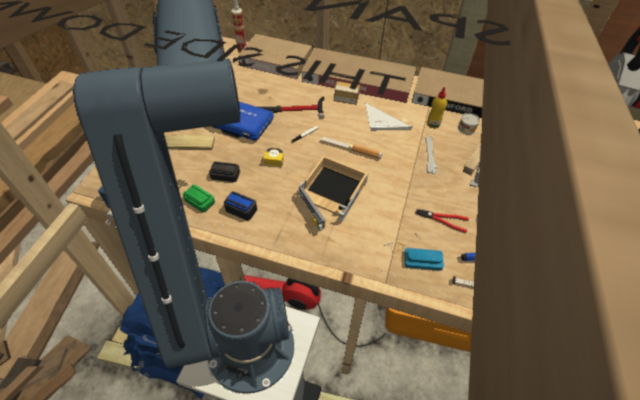

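Wrist view: the black battery spans about (317–362, 100–171), nearly aligned with the tool, with blue at (258,215) and tape at (413,225). Top view now shows the crate, with corners near (324,158), (367,178), (301,190) and (345,213); the gate runs from (300,192) to (322,226).

Run:
```python
from h import *
c=calibration('wrist'); im=cv2.imread('pics/w1.png')
g=cv2.cvtColor(im,cv2.COLOR_BGR2HSV)
m=((g[:,:,2]<85)).astype(np.uint8); m[:85]=0;m[185:]=0;m[:,:295]=0;m[:,385:]=0
m=cv2.morphologyEx(m,cv2.MORPH_OPEN,np.ones((3,3)))
k=max(cv2.findContours(m,cv2.RETR_EXTERNAL,cv2.CHAIN_APPROX_NONE)[0],key=cv2.contourArea)
print(cv2.boundingRect(k))
for z in (0,20,34):
    P=cast(c,k.reshape(-1,2),z)[:,:2].astype(np.float32); print(z,cv2.minAreaRect(P))
ct=calibration('top')
for z in (52,60):
    print(z,cast(ct,[(324,158),(367,178),(301,190),(345,213),(322,226)],z)[:,:2].round())
o=im[80:260,190:450]; a=cv2.resize(o,None,fx=3,fy=3,interpolation=cv2.INTER_CUBIC)[:560,:780]
t=cv2.resize(cv2.imread('pics/top1.png')[145:240,280:390],None,fx=5,fy=5,interpolation=cv2.INTER_CUBIC)
cv2.imwrite('pics/t1c.png',t)
```

```text
(315, 100, 48, 72)
0 ((577.1458129882812, 355.5454406738281), (69.79487609863281, 110.65128326416016), 9.417236328125)
20 ((575.5369873046875, 357.21636962890625), (66.8380355834961, 105.9636001586914), 9.416994094848633)
34 ((574.4107666015625, 358.3860168457031), (64.76824188232422, 102.68220520019531), 9.417116165161133)
52 [[ 733.   10.]
 [ 688. -170.]
 [ 557.   41.]
 [ 509. -136.]
 [ 432.  -77.]]
60 [[ 726.    8.]
 [ 681. -171.]
 [ 550.   39.]
 [ 503. -137.]
 [ 427.  -79.]]
```

View pics/t1c.png

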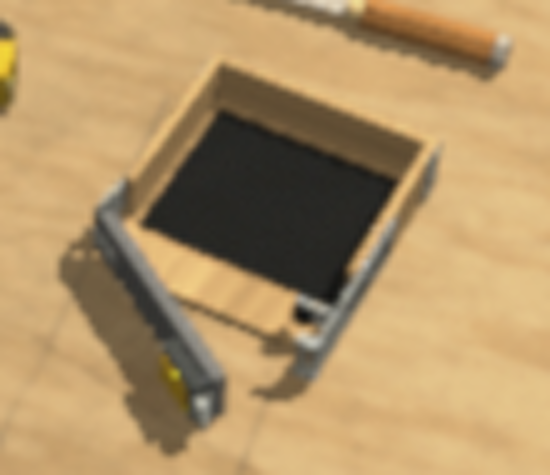

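The crop shows the crate with its black floor mat (crop corners (225,110), (397,180), (148,222), (335,300)), the gate from the hinge (103,215) to the free end (210,385), and a keeper by the right wall.

Run:
```python
from h import *
ct=calibration('top'); f=lambda L: [(280+u/5-.4,145+v/5-.4) for u,v in L]
m=cast(ct,f([(225,110),(397,180),(148,222),(335,300)]),9)[:,:2]
print("mat",m.round(), m.mean(0).round(),np.linalg.norm(m[0]-m[1]),np.linalg.norm(m[0]-m[2]),np.linalg.norm(m[1]-m[3]))
for z in (52,60):
    b=cast(ct,f([(222,63),(438,147),(103,213)]),z)[:,:2]; y=b[0]-b[1]; w=np.linalg.norm(y); y/=w; x=np.array([y[1],-y[0]])
    print(z,b.round(),w,np.degrees(np.arctan2(x[1],x[0])), "origin",(b[0]+b[1])/2-x*88,"hinge",(b[0]+b[1])/2-x*183+90*y)
p=cast(ct,f([(175,380)]),36);print("plate",p)
units((575.3,357.5,150),99.4)
```

```text
mat [[ 729.    5.]
 [ 703. -140.]
 [ 604.   26.]
 [ 578. -126.]] [653. -59.] 147.3609964038855 127.52662149850086 126.02980900710878
52 [[ 737.   11.]
 [ 707. -166.]
 [ 568.   48.]] 179.8611332842698 -9.679658446757376 origin [635.39723158 -62.67939495] hinge [556.88227276  42.01253998]
60 [[ 730.    9.]
 [ 700. -167.]
 [ 562.   46.]] 178.63735781206603 -9.679658446757456 origin [628.1596004  -64.14415554] hinge [549.64464158  40.54777939]
plate [[455.74584416 -43.45086295  36.        ]]
t 2.7 pos [539.8 317.1 329.4] az 90.3 q6 2.1 F [-0.8  0.2 -0.2] open 85.5 -> units [1.34 1.19 5.98] turn -1.14
```

>>> {"api": "carry_out", "payload": {"commands": [[[0.5, 0.4, 1, -0.4, 100], [1, 0.8, 2.2, -0.8, 100], [1.34, 1.19, 3.6, -1.14, 100], [1.34, 1.19, 5, -1.14, 100], [1.34, 1.19, 6, -1.14, 100], [1.34, 1.19, 7, -1.14, 100], [1.34, 1.19, 7.5, -1.14, 100], [1.34, 1.19, 7.5, -1.14, 100], [1.34, 1.19, 7.5, -1.14, 100], [1.34, 1.19, 7.5, -1.14, 100]]]}}

```text
time: 3.95
eef_pos: [576.0, 358.7, 105.1]
ee_rot: [0.0, 0.646, 0.763, 0.001]
ft_force: [-0.1, -0.3, -0.3]
opening: 85.4
finger_force: 0.0
```

Run:
```python
from h import *
units((575.3,357.5,0),99.4)
c=calibration('wrist');im=camera('wrist')[:,:,::-1];cv2.imwrite('pics/w2.png',im)
a=np.radians(9.4);x=np.array([np.cos(a),np.sin(a)]);y=np.array([-x[1],x[0]]);o=np.array([575.3,357.5])
P=[np.r_[o+sx*33*x+sy*53.5*y,34] for sx,sy in ((1,1),(1,-1),(-1,-1),(-1,1))]
v=im.copy();cv2.polylines(v,[proj(c,P).astype(int)],True,(0,0,255),1);cv2.imwrite('pics/w2o.png',v)
```

```text
t 3.95 pos [576.  358.7 105.1] az 99.5 q6 1.96 F [-0.1 -0.3 -0.3] open 85.4 -> units [-0.04 -0.04  3.5 ] turn 0.01
```

View pics/w2o.png

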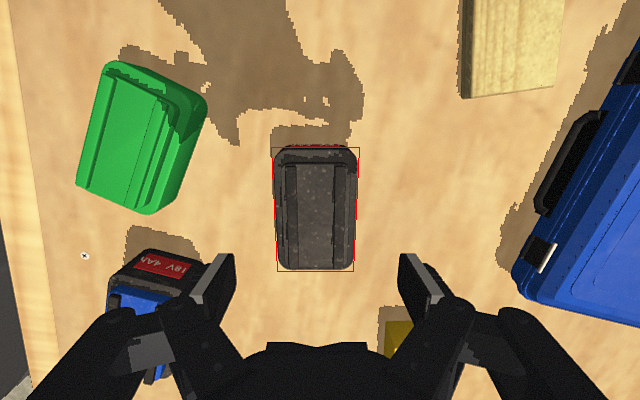

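The outline fits the battery body (275–358, 147–271), centred between the fingers. Next: descend and grip.

>>> {"api": "carry_out", "payload": {"commands": [[[0, 0, 1, 0, 100], [0, 0, 2, 0, 100], [0, 0, 2.8, 0, 100], [0, 0, 3.3, 0, 100], [0, 0, 3.45, 0, 100], [0, 0, 3.45, 0, 0], [0, 0, 3.45, 0, 0], [0, 0, 3.45, 0, 0], [0, 0, 3.45, 0, 0], [0, 0, 3.45, 0, 0]]]}}

```text
time: 5.25
eef_pos: [575.9, 358.7, 1.3]
ee_rot: [0.0, 0.646, 0.763, 0.001]
ft_force: [-0.3, -0.4, 5.4]
opening: 65.1
finger_force: 69.3
```

>>> {"api": "carry_out", "payload": {"commands": [[[0, 0, -0.5, 0, 0], [0, 0, -1.5, 0, 0], [0, 0, -2.7, 0, 0], [0, 0, -4, 0, 0], [0, 0, -5.3, -0.5, 0], [-0.8, -0.3, -6.6, -1.3, 0], [-2, -0.7, -7.8, -2.3, 0], [-3.5, -1.2, -8.8, -3.4, 0], [-5, -1.7, -9.6, -4.5, 0], [-6.5, -2.2, -10, -5.6, 0]]]}}

```text
time: 6.5
eef_pos: [541.9, 153.7, 302.2]
ee_rot: [0.001, 0.304, 0.953, 0.001]
ft_force: [0.8, 0.2, -3.7]
opening: 64.6
finger_force: 68.1
```

```bash
python3 -c "
from h import *
units((510,-60,300),170)"
```

```text
t 6.5 pos [541.9 153.7 302.2] az 144.6 q6 0.89 F [ 0.8  0.2 -3.7] open 64.6 -> units [-3.26 -6.42  0.07] turn -3.18
```

>>> {"api": "carry_out", "payload": {"commands": [[[-0.5, -1.1, 0, -0.6, 0], [-1, -2.1, 0, -1.2, 0], [-1.6, -3.2, 0, -1.8, 0], [-2.2, -4.3, 0, -2.4, 0], [-2.8, -5.4, 0, -2.9, 0], [-3.1, -6.1, 0, -3.2, 0], [-3.26, -6.42, 0, -3.2, 0], [-3.26, -6.42, 0, -3.2, 0], [-3.26, -6.42, 0, -3.2, 0], [-3.26, -6.42, 0, -3.2, 0]]]}}

```text
time: 7.75
eef_pos: [509.3, -57.6, 300.1]
ee_rot: [-0.0, 0.088, 0.996, 0.0]
ft_force: [0.0, 0.4, -4.1]
opening: 64.9
finger_force: 68.1
```

Run:
```python
from h import *
units((510,-60,300),170)
c=calibration('wrist');im=camera('wrist')[:,:,::-1];cv2.imwrite('pics/w3.png',im)
np.savez('w3.npz',**{k:np.array(v) for k,v in c.items()})
```

```text
t 7.75 pos [509.3 -57.6 300.1] az 169.9 q6 0.06 F [ 0.   0.4 -4.1] open 64.9 -> units [-0.04 -0.08  0.  ] turn -0.01
```

View pics/w3.png

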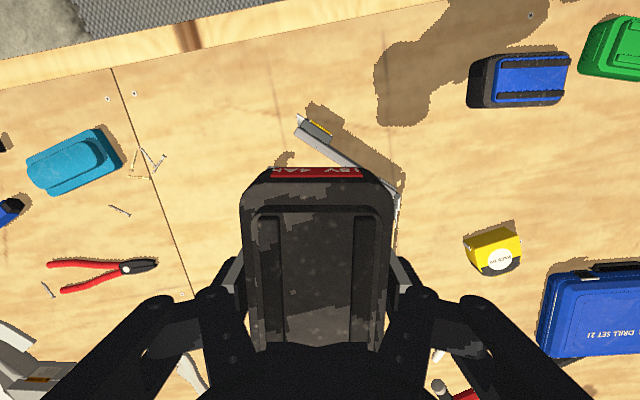

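The wrist view shows the held battery hiding the crate; only the gate is visible, from its free end (300,120) to the hinge (396,193). I'll sidestep for a clear look.

>>> {"api": "carry_out", "payload": {"commands": [[[0.5, 1, 0, 0, 0], [1, 2, 0, 0, 0], [1.6, 3, 0, 0, 0], [2.2, 4, 0, 0, 0], [2.7, 5, 0, 0, 0], [3, 5.5, 0, 0, 0], [3, 5.5, 0, 0, 0], [3, 5.5, 0, 0, 0], [3, 5.5, 0, 0, 0], [3, 5.5, 0, 0, 0]]]}}

```text
time: 9.05
eef_pos: [449.9, 119.3, 300.1]
ee_rot: [-0.0, 0.089, 0.996, -0.0]
ft_force: [0.5, -0.6, -3.8]
opening: 65.0
finger_force: 68.3
```

Run:
```python
from h import *
units((510,-60,300),170)
c=calibration('wrist');im=camera('wrist')[:,:,::-1];cv2.imwrite('pics/w4.png',im)
np.savez('w4.npz',**{k:np.array(v) for k,v in c.items()})
cv2.imwrite('pics/w4c.png',cv2.resize(im[90:340,0:340],None,fx=2.3,fy=2.3,interpolation=cv2.INTER_CUBIC))
```

```text
t 9.05 pos [449.9 119.3 300.1] az 169.8 q6 0.44 F [ 0.5 -0.6 -3.8] open 65.0 -> units [-3.03 -5.53  0.  ] turn -0.02
```

View pics/w4c.png

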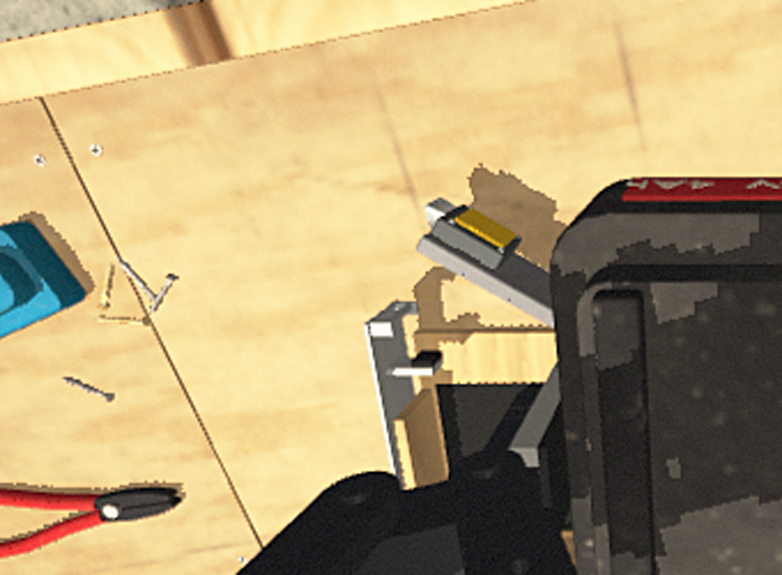

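This crop shows the keeper side. The strike pin and stop are near crop (405,370), the mat's front edge is on row 383, the gate's free end is at (435,240), and the push plate is at (487,227).

Run:
```python
from h import *
L=lambda n:dict(np.load(n+'.npz'))
c3,c4=L('w3'),L('w4'); ct=calibration('top'); f4=lambda l:[(u/2.3-.3,90+v/2.3-.3) for u,v in l]
print("mat front edge",cast(c4,f4([(440,383),(553,385)]),9)[:,:2].round(1))
print("floor front edge",cast(c4,f4([(420,328),(555,328)]),8)[:,:2].round(1))
print("gate top free outer/inner-ish",cast(c4,f4([(418,245),(430,238)]),61)[:,:2].round(1))
print("keeper front corner",cast(c4,f4([(368,325),(415,308)]),52)[:,:2].round(1))
print("w3 hinge top",cast(c3,[(392,190),(398,196)],61)[:,:2].round(1))
def mask(im,lo,hi): return cv2.inRange(cv2.cvtColor(im,cv2.COLOR_BGR2HSV),lo,hi)
for n,c,box in(('w3',c3,(290,100,345,150)),('w4',c4,(180,165,240,205))):
    im=cv2.imread(f'pics/{n}.png'); m=mask(im,(20,130,90),(35,255,255)); x0,y0,x1,y1=box
    m2=m*0;m2[y0:y1,x0:x1]=m[y0:y1,x0:x1]; k=cv2.findNonZero(m2); r=cv2.minAreaRect(k); print(n,len(k),r)
    q=cv2.boxPoints(r); print(cast(c,q,50)[:,:2].round(1))
im=cv2.imread('pics/top1.png'); m=mask(im,(0,0,0),(180,255,60)); m2=m*0; m2[160:212,303:365]=m[160:212,303:365]
m2=cv2.morphologyEx(m2,cv2.MORPH_OPEN,np.ones((3,3)))
k=max(cv2.findContours(m2,0,2)[0],key=cv2.contourArea); 
P=cast(ct,k.reshape(-1,2),9)[:,:2].astype(np.float32); print("mat top",cv2.minAreaRect(P))
```

```text
mat front edge [[ 569.5 -123.2]
 [ 586.3  -39.8]]
floor front edge [[ 524.  -124.1]
 [ 541.6  -26.6]]
gate top free outer/inner-ish [[451.8 -76. ]
 [448.8 -67.3]]
keeper front corner [[ 500.5 -131.1]
 [ 494.4  -96.7]]
w3 hinge top [[555.1  42.6]
 [565.5  50.2]]
w3 67 ((320.3846130371094, 126.9230728149414), (24.406808853149414, 2.773500919342041), 33.6900634765625)
[[443.2 -55.3]
 [440.6 -52.7]
 [462.9 -28.7]
 [465.6 -31.2]]
w4 218 ((210.6554412841797, 188.59066772460938), (26.489215850830078, 8.997694969177246), 30.256441116333008)
[[443.  -54.9]
 [433.1 -45. ]
 [458.1 -18.3]
 [468.4 -28.1]]
mat top ((650.893798828125, -58.83538818359375), (157.20167541503906, 128.65374755859375), 80.0674057006836)
```

>>> {"api": "carry_out", "payload": {"commands": [[[-0.8, -0.5, 0, 0, 0], [-1.8, -1.1, 0, 0, 0], [-3, -1.9, 0, 0, 0], [-4.2, -2.7, 0.5, 0, 0], [-5.4, -3.4, 1.5, 0, 0], [-6.6, -4.2, 3, 0, 0], [-7.3, -4.6, 4.5, 0, 0], [-7.48, -4.73, 6, 0, 0], [-7.48, -4.73, 6.3, 0, 0], [-7.48, -4.73, 6.3, 0, 0]]]}}

```text
time: 10.35
eef_pos: [645.4, -59.2, 111.7]
ee_rot: [-0.0, 0.088, 0.996, 0.0]
ft_force: [-0.2, 0.6, -2.5]
opening: 64.8
finger_force: 68.7
```

Run:
```python
from h import *
units((646,-60,10),169.8)
c=calibration('wrist');im=camera('wrist')[:,:,::-1]
t=camera('top')[:,:,::-1]; cv2.imwrite('pics/t5.png',t); cv2.imwrite('pics/w5.png',im)
o=np.array([640,-59.]);a=np.radians(-10.2);x=np.array([np.cos(a),np.sin(a)]);y=np.array([-x[1],x[0]])
im=im.copy()
for z,col in((8,(0,0,255)),(60,(0,255,0))):
    P=[np.r_[o+u*x+v*y,z] for u,v in((-62,-86),(80,-86),(80,86),(-62,86))]
    cv2.polylines(im,[proj(c,P).astype(int)],True,col,1)
s=cv2.resize(t[130:250,260:400],(466,400),interpolation=cv2.INTER_CUBIC)
v=np.hstack([im,s]);cv2.imwrite('pics/v5.png',cv2.resize(v,(800,290)))
```

```text
t 10.35 pos [645.4 -59.2 111.7] az 169.9 q6 0.09 F [-0.2  0.6 -2.5] open 64.8 -> units [-0.02 -0.02  3.39] turn 0.01
```

View pics/v5.png

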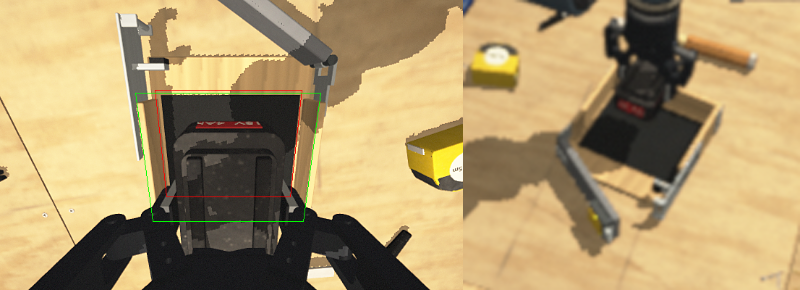

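The overlay (red = floor, green = wall tops) fits the crate, and the battery is centred over the mat with the fingers clear of the walls. I'll lower it.

>>> {"api": "carry_out", "payload": {"commands": [[[0, 0, 0.7, 0, 0], [0, 0, 1.4, 0, 0], [0, 0, 2.1, 0, 0], [0, 0, 2.7, 0, 0], [0, 0, 3.1, 0, 0], [0, 0, 3.25, 0, 0], [0, 0, 3.33, 0, 0], [0, 0, 3.38, 0, 0], [0, 0, 3.4, 0, 0], [0, 0, 3.4, 0, 0]]]}}

```text
time: 11.7
eef_pos: [645.6, -59.3, 9.3]
ee_rot: [0.0, 0.088, 0.996, 0.0]
ft_force: [-0.6, 0.8, -5.3]
opening: 65.1
finger_force: 69.0
```

>>> {"api": "carry_out", "payload": {"commands": [[[0, 0, 0.02, 0, 0], [0, 0, 0.04, 0, 0], [0, 0, 0.05, 0, 0], [0, 0, 0.05, 0, 0], [0, 0, 0.05, 0, 80], [0, 0, 0.05, 0, 100], [0, 0, 0.05, 0, 100], [0, 0, 0.05, 0, 100], [0, 0, 0.05, 0, 100], [0, 0, 0.05, 0, 100]]]}}

```text
time: 12.95
eef_pos: [645.5, -59.2, 7.6]
ee_rot: [-0.0, 0.088, 0.996, 0.0]
ft_force: [-0.0, 0.3, -0.3]
opening: 85.5
finger_force: 0.0
```

>>> {"api": "carry_out", "payload": {"commands": [[[0, 0, -0.3, 0, 100], [0, 0, -1, 0, 100], [0, 0, -2, 0, 100], [0, 0, -3.2, 0, 100], [0, 0, -4.4, 0, 100], [0, 0, -5.4, 0, 0], [0, 0, -5.4, 0, 0], [0, 0, -5.4, 0, 0], [0, 0, -5.4, 0, 0], [0, 0, -5.4, 0, 0]]]}}

```text
time: 14.2
eef_pos: [645.1, -59.2, 168.7]
ee_rot: [-0.001, 0.088, 0.996, 0.0]
ft_force: [0.8, 0.4, 0.4]
opening: -0.1
finger_force: 0.0
```

```bash
cat >> h.py <<'E'
O=np.array([640,-59.]); YAW=np.radians(-10.2); CX=np.array([np.cos(YAW),np.sin(YAW)]); CY=np.array([-CX[1],CX[0]])
H=O-95*CX+90*CY
def push(q,out=33.7,along=143):
    d=-np.sin(q)*CX-np.cos(q)*CY; n=-np.cos(q)*CX+np.sin(q)*CY
    return H+along*d+out*n, 169.8-np.degrees(q)
E
python3 - <<'E'
from h import *
t=camera('top')[:,:,::-1]; cv2.imwrite('pics/t6.png',t); ct=calibration('top')
m=cv2.inRange(cv2.cvtColor(t,cv2.COLOR_BGR2HSV),(20,130,80),(35,255,255)); m2=m*0; m2[195:240,295:345]=m[195:240,295:345]
k=cv2.findNonZero(m2); print("plate px", None if k is None else (len(k),k.reshape(-1,2).mean(0),cast(ct,k.reshape(-1,2).mean(0),36)))
p,a=push(.57,65); print("pre",p,a,"plate",push(.57,22.7)[0]); units((*p,150),a)
c=calibration('wrist'); w=camera('wrist')[:,:,::-1]; cv2.imwrite('pics/w6.png',w)
m=cv2.inRange(cv2.cvtColor(w,cv2.COLOR_BGR2HSV),(20,130,80),(35,255,255));n,l,s,cc=cv2.connectedComponentsWithStats(m)
print([(s[i].tolist(),cast(c,cc[i],45)[0].round(0).tolist()) for i in range(1,n) if s[i,4]>40])
r=cv2.inRange(cv2.cvtColor(w,cv2.COLOR_BGR2HSV),(170,120,60),(180,255,255));n,l,s,cc=cv2.connectedComponentsWithStats(r)
print("red",[(s[i].tolist(),cast(c,cc[i],28)[0].round(0).tolist()) for i in range(1,n) if s[i,4]>40])
E
```

```text
plate px (38, array([314.34210526, 221.31578947]), array([[452.62124768, -43.54430519,  36.        ]]))
pre [417.52443519 -14.21086359] 137.1414056775431 plate [448.5318005  -42.98295591]
t 14.25 pos [645.2 -59.2 168.9] az 169.9 q6 0.09 F [0.6 0.6 0.6] open 0.0 -> units [7.73 0.14 0.64] turn 4.09
[([520, 161, 99, 69, 3537], [683.0, 186.0, 45.0]), ([569, 227, 31, 11, 61], [734.0, 206.0, 45.0])]
red [([559, 377, 29, 11, 67], [970.0, 234.0, 28.0])]
```

>>> {"api": "carry_out", "payload": {"commands": [[[1, 0, 0, 0.5, 0], [2.3, 0, 0, 1.2, 0], [3.8, 0.1, 0, 2, 0], [5.3, 0.1, 0, 2.8, 0], [6.6, 0.1, 0.4, 3.6, 0], [7.4, 0.1, 0.6, 4.1, 0], [7.7, 0.1, 1.4, 4.1, 0], [7.7, 0.1, 2.8, 4.1, 0], [7.7, 0.1, 4, 4.1, 0], [7.7, 0.1, 4.8, 4.1, 0]]]}}

```text
time: 15.55
eef_pos: [417.9, -15.6, 24.3]
ee_rot: [-0.001, 0.366, 0.931, -0.0]
ft_force: [-0.2, 0.2, 1.1]
opening: 0.3
finger_force: 0.0
```

Run:
```python
from h import *
for q,o in((.57,50),(.57,38),(.45,33.7),(.35,33.7)):
    p,a=push(q,o); units((*p,25),a)
c=calibration('wrist'); w=camera('wrist')[:,:,::-1]; cv2.imwrite('pics/w7.png',w)
hsv=cv2.cvtColor(w,cv2.COLOR_BGR2HSV)
for nm,lo,hi,z in(("yel",(20,130,80),(35,255,255),40),("red",(0,150,60),(8,255,255),36),("red2",(172,150,60),(180,255,255),36)):
    m=cv2.inRange(hsv,lo,hi);n,l,s,cc=cv2.connectedComponentsWithStats(m)
    print(nm,[(s[i].tolist(),cast(c,cc[i],z)[0].round(0).tolist()) for i in range(1,n) if s[i,4]>25])
```

```text
t 15.55 pos [417.9 -15.6  24.3] az 137.1 q6 0.71 F [-0.2  0.2  1.1] open 0.3 -> units [-0.46  0.03 -0.02] turn -0.01
t 15.55 pos [417.9 -15.6  24.3] az 137.1 q6 0.71 F [-0.2  0.2  1.1] open 0.3 -> units [-0.86  0.03 -0.02] turn -0.01
t 15.55 pos [417.9 -15.6  24.3] az 137.1 q6 0.71 F [-0.2  0.2  1.1] open 0.3 -> units [-1.58 -0.07 -0.03] turn -0.87
t 15.55 pos [417.9 -15.6  24.3] az 137.1 q6 0.71 F [-0.2  0.2  1.1] open 0.3 -> units [-2.07 -0.1  -0.03] turn -1.59
yel [([311, 318, 12, 29, 274], [447.0, -43.0, 40.0])]
red []
red2 []
```

>>> {"api": "carry_out", "payload": {"commands": [[[-0.3, 0, 0, 0, 0], [-0.55, 0, 0, 0, 0], [-0.8, 0, 0, 0, 0], [-1, 0, 0, -0.2, 0], [-1.2, -0.05, 0, -0.45, 0], [-1.4, -0.05, 0, -0.7, 0], [-1.6, -0.07, 0, -0.9, 0], [-1.8, -0.1, 0, -1.2, 0], [-2, -0.1, 0, -1.5, 0], [-2.07, -0.1, 0, -1.6, 0]]]}}

```text
time: 16.85
eef_pos: [462.4, -60.4, 25.7]
ee_rot: [-0.0, 0.26, 0.966, 0.0]
ft_force: [-1.3, -0.0, 0.8]
opening: 0.1
finger_force: 0.5
```

Run:
```python
from h import *
for q in(.35,.3,.25,.2,.15):
    p,a=push(q); units((*p,25),a)
```

```text
t 16.85 pos [462.4 -60.4  25.7] az 149.9 q6 0.4 F [-1.3 -0.   0.8] open 0.1 -> units [ 0.04 -0.01  0.02] turn 0.02
t 16.85 pos [462.4 -60.4  25.7] az 149.9 q6 0.4 F [-1.3 -0.   0.8] open 0.1 -> units [-0.2  -0.06  0.02] turn -0.34
t 16.85 pos [462.4 -60.4  25.7] az 149.9 q6 0.4 F [-1.3 -0.   0.8] open 0.1 -> units [-0.45 -0.1   0.02] turn -0.7
t 16.85 pos [462.4 -60.4  25.7] az 149.9 q6 0.4 F [-1.3 -0.   0.8] open 0.1 -> units [-0.69 -0.13  0.02] turn -1.05
t 16.85 pos [462.4 -60.4  25.7] az 149.9 q6 0.4 F [-1.3 -0.   0.8] open 0.1 -> units [-0.93 -0.14  0.02] turn -1.41
```

>>> {"api": "carry_out", "payload": {"commands": [[[-0.1, -0.03, 0, -0.15, 0], [-0.2, -0.06, 0, -0.3, 0], [-0.3, -0.08, 0, -0.45, 0], [-0.4, -0.1, 0, -0.6, 0], [-0.5, -0.11, 0, -0.75, 0], [-0.6, -0.12, 0, -0.9, 0], [-0.65, -0.13, 0, -1, 0], [-0.65, -0.13, 0, -1, 0], [-0.65, -0.13, 0, -1, 0], [-0.65, -0.13, 0, -1, 0]]]}}

```text
time: 18.1
eef_pos: [477.0, -73.3, 25.6]
ee_rot: [-0.0, 0.192, 0.981, 0.0]
ft_force: [-1.3, -1.0, 0.2]
opening: -0.2
finger_force: 0.4
```

Run:
```python
from h import *
for q in(.2,.16,.12):
    p,a=push(q); units((*p,25),a)
t=camera('top')[:,:,::-1]; cv2.imwrite('pics/t8.png',t); c=calibration('wrist'); w=camera('wrist')[:,:,::-1]; cv2.imwrite('pics/w8.png',w)
m=cv2.inRange(cv2.cvtColor(w,cv2.COLOR_BGR2HSV),(20,130,80),(35,255,255));n,l,s,cc=cv2.connectedComponentsWithStats(m)
print([(s[i].tolist(),cast(c,cc[i],40)[0].round(0).tolist()) for i in range(1,n) if s[i,4]>25])
```

```text
t 18.1 pos [477.  -73.3  25.6] az 157.9 q6 0.23 F [-1.3 -1.   0.2] open -0.2 -> units [-0.05 -0.01  0.02] turn -0.06
t 18.1 pos [477.  -73.3  25.6] az 157.9 q6 0.23 F [-1.3 -1.   0.2] open -0.2 -> units [-0.24 -0.05  0.02] turn -0.35
t 18.1 pos [477.  -73.3  25.6] az 157.9 q6 0.23 F [-1.3 -1.   0.2] open -0.2 -> units [-0.44 -0.08  0.02] turn -0.63
[([346, 271, 9, 17, 75], [488.0, -59.0, 40.0])]
```

>>> {"api": "carry_out", "payload": {"commands": [[[-0.03, -0.01, 0, -0.04, 0], [-0.06, -0.01, 0, -0.08, 0], [-0.09, -0.02, 0, -0.12, 0], [-0.12, -0.03, 0, -0.16, 0], [-0.15, -0.03, 0, -0.2, 0], [-0.18, -0.04, 0, -0.25, 0], [-0.21, -0.04, 0, -0.3, 0], [-0.24, -0.05, 0, -0.35, 0], [-0.24, -0.05, 0, -0.35, 0], [-0.24, -0.05, 0, -0.35, 0]]]}}

```text
time: 19.45
eef_pos: [483.3, -77.4, 25.7]
ee_rot: [0.0, 0.168, 0.986, 0.0]
ft_force: [-1.0, 0.4, -1.2]
opening: -0.1
finger_force: 0.4
```

>>> {"api": "carry_out", "payload": {"commands": [[[-0.03, -0.01, 0, -0.04, 0], [-0.06, -0.01, 0, -0.08, 0], [-0.09, -0.02, 0, -0.12, 0], [-0.12, -0.03, 0, -0.16, 0], [-0.15, -0.03, 0, -0.2, 0], [-0.18, -0.03, 0, -0.25, 0], [-0.21, -0.04, 0, -0.3, 0], [-0.24, -0.04, 0, -0.35, 0], [-0.24, -0.04, 0, -0.35, 0], [-0.24, -0.04, 0, -0.35, 0]]]}}

```text
time: 20.7
eef_pos: [489.6, -80.9, 25.7]
ee_rot: [0.0, 0.144, 0.99, 0.0]
ft_force: [-0.8, 0.4, 1.0]
opening: -0.4
finger_force: 0.5
```

>>> {"api": "carry_out", "payload": {"commands": [[[-0.03, -0.01, 0, -0.04, 0], [-0.06, -0.01, 0, -0.08, 0], [-0.09, -0.02, 0, -0.12, 0], [-0.12, -0.03, 0, -0.16, 0], [-0.15, -0.03, 0, -0.2, 0], [-0.18, -0.03, 0, -0.25, 0], [-0.21, -0.04, 0, -0.3, 0], [-0.24, -0.04, 0, -0.35, 0], [-0.24, -0.04, 0, -0.35, 0], [-0.24, -0.04, 0, -0.35, 0]]]}}

```text
time: 21.95
eef_pos: [496.1, -84.2, 25.6]
ee_rot: [-0.0, 0.12, 0.993, -0.0]
ft_force: [-2.9, -1.5, 0.1]
opening: 0.4
finger_force: 1.5
```

Run:
```python
from h import *
for q in(.06,.02,-.02):
    p,a=push(q); units((*p,25),a)
for i in range(3):
    c=calibration('wrist'); w=camera('wrist')[:,:,::-1]; print(robot.sense()['ft_force'].round(2))
cv2.imwrite('pics/w9.png',w)
m=cv2.inRange(cv2.cvtColor(w,cv2.COLOR_BGR2HSV),(20,130,80),(35,255,255));n,l,s,cc=cv2.connectedComponentsWithStats(m)
print([(s[i].tolist(),cast(c,cc[i],40)[0].round(0).tolist()) for i in range(1,n) if s[i,4]>15])
```

```text
t 21.95 pos [496.1 -84.2  25.6] az 166.3 q6 0.07 F [-2.9 -1.5  0.1] open 0.4 -> units [ 0.   -0.01  0.02] turn -0.01
t 21.95 pos [496.1 -84.2  25.6] az 166.3 q6 0.07 F [-2.9 -1.5  0.1] open 0.4 -> units [-0.19 -0.05  0.02] turn -0.3
t 21.95 pos [496.1 -84.2  25.6] az 166.3 q6 0.07 F [-2.9 -1.5  0.1] open 0.4 -> units [-0.38 -0.09  0.02] turn -0.59
[-2.78 -0.38  0.95]
[-3.21 -0.56  0.3 ]
[-3.89 -1.56  0.02]
[([346, 271, 7, 15, 48], [504.0, -69.0, 40.0])]
```

Force has risen to about 3.3 N, so the tongue is meeting the pin. Smaller steps from here.

>>> {"api": "carry_out", "payload": {"commands": [[[-0.02, 0, 0, -0.02, 0], [-0.04, -0.01, 0, -0.04, 0], [-0.06, -0.01, 0, -0.06, 0], [-0.08, -0.01, 0, -0.08, 0], [-0.1, -0.02, 0, -0.12, 0], [-0.12, -0.02, 0, -0.16, 0], [-0.12, -0.02, 0, -0.16, 0], [-0.12, -0.02, 0, -0.16, 0], [-0.12, -0.02, 0, -0.16, 0], [-0.12, -0.02, 0, -0.16, 0]]]}}

```text
time: 23.35
eef_pos: [499.4, -85.5, 25.6]
ee_rot: [-0.0, 0.108, 0.994, 0.0]
ft_force: [-0.9, -0.1, 0.7]
opening: 0.1
finger_force: 0.5
```

>>> {"api": "carry_out", "payload": {"commands": [[[-0.01, 0, 0, -0.01, 0], [-0.02, 0, 0, -0.02, 0], [-0.03, 0, 0, -0.04, 0], [-0.04, -0.01, 0, -0.06, 0], [-0.05, -0.01, 0, -0.08, 0], [-0.06, -0.01, 0, -0.08, 0], [-0.06, -0.01, 0, -0.08, 0], [-0.06, -0.01, 0, -0.08, 0], [-0.06, -0.01, 0, -0.08, 0], [-0.06, -0.01, 0, -0.08, 0]]]}}

```text
time: 24.6
eef_pos: [499.7, -85.9, 25.5]
ee_rot: [-0.001, 0.103, 0.995, 0.0]
ft_force: [-7.1, 2.3, 6.0]
opening: 0.1
finger_force: 3.7
```

>>> {"api": "carry_out", "payload": {"commands": [[[-0.01, 0, 0, 0, 0], [-0.02, 0, 0, 0, 0], [-0.02, 0, 0, 0, 0], [-0.02, 0, 0, 0, 0], [-0.02, 0, 0, 0, 0], [-0.02, 0, 0, 0, 0], [-0.02, 0, 0, 0, 0], [-0.02, 0, 0, 0, 0], [-0.02, 0, 0, 0, 0], [-0.02, 0, 0, 0, 0]]]}}

```text
time: 25.85
eef_pos: [499.8, -85.9, 25.4]
ee_rot: [-0.002, 0.103, 0.995, 0.0]
ft_force: [-8.8, 2.3, 7.2]
opening: 0.1
finger_force: 4.7
```

>>> {"api": "carry_out", "payload": {"commands": [[[0, 0, -0.03, 0, 0], [0, 0, -0.05, 0, 0], [0, 0, -0.05, 0, 0], [-0.01, 0, -0.05, 0, 0], [-0.02, 0, -0.05, 0, 0], [-0.02, 0, -0.05, 0, 0], [-0.02, 0, -0.05, 0, 0], [-0.02, 0, -0.05, 0, 0], [-0.02, 0, -0.05, 0, 0], [-0.02, 0, -0.05, 0, 0]]]}}

```text
time: 27.1
eef_pos: [499.7, -85.9, 26.1]
ee_rot: [-0.002, 0.103, 0.995, 0.0]
ft_force: [-7.4, 2.5, 0.3]
opening: 0.3
finger_force: 4.1
```

Run:
```python
from h import *
p,a=push(.03); units((*p,25),a); s=robot.sense(); print(s['moment'])
c=calibration('wrist'); w=camera('wrist')[:,:,::-1]; cv2.imwrite('pics/w10.png',w)
m=cv2.inRange(cv2.cvtColor(w,cv2.COLOR_BGR2HSV),(20,130,80),(35,255,255));n,l,s,cc=cv2.connectedComponentsWithStats(m)
print([(s[i].tolist(),cast(c,cc[i],40)[0].round(0).tolist()) for i in range(1,n) if s[i,4]>15])
```

```text
t 27.1 pos [499.7 -85.9  26.1] az 168.2 q6 0.04 F [-7.4  2.5  0.3] open 0.3 -> units [-0.01 -0.02  0.04] turn 0.01
[ 0.53126256  1.54203476 -0.0469845 ]
[([346, 271, 6, 12, 37], [507.0, -71.0, 40.0])]
```

>>> {"api": "carry_out", "payload": {"commands": [[[-0.01, 0, 0, 0, 0], [-0.02, 0, 0, 0, 0], [-0.03, 0, 0, 0, 0], [-0.04, 0, 0, 0, 0], [-0.04, 0, 0, 0, 0], [-0.04, 0, 0, 0, 0], [-0.04, 0, 0, 0, 0], [-0.04, 0, 0, 0, 0], [-0.04, 0, 0, 0, 0], [-0.04, 0, 0, 0, 0]]]}}

```text
time: 28.4
eef_pos: [499.8, -85.9, 26.1]
ee_rot: [-0.003, 0.103, 0.995, 0.0]
ft_force: [-11.7, 3.4, 4.3]
opening: 0.1
finger_force: 6.2
```

>>> {"api": "carry_out", "payload": {"commands": [[[0.1, 0, 0, 0, 0], [0.2, 0, 0, 0, 0], [0.4, 0, 0, 0, 0], [0.6, 0, 0, 0, 0], [0.9, 0, 0, 0, 0], [1.2, 0, 0, 0, 0], [1.5, 0, 0, 0, 0], [1.8, 0, 0, 0, 0], [2, 0, 0, 0, 0], [2, 0, 0, 0, 0]]]}}

```text
time: 29.65
eef_pos: [444.4, -74.4, 27.2]
ee_rot: [-0.0, 0.103, 0.995, 0.0]
ft_force: [0.3, -0.7, 0.5]
opening: -0.3
finger_force: 0.0
```

Run:
```python
from h import *
units((440,-80,26))
c=calibration('wrist'); w=camera('wrist')[:,:,::-1]; cv2.imwrite('pics/w11.png',w); t=camera('top')[:,:,::-1]; cv2.imwrite('pics/t11.png',t)
m=cv2.inRange(cv2.cvtColor(w,cv2.COLOR_BGR2HSV),(20,130,80),(35,255,255));n,l,s,cc=cv2.connectedComponentsWithStats(m)
print([(s[i].tolist(),cast(c,cc[i],40)[0].round(0).tolist()) for i in range(1,n) if s[i,4]>15])
for q in (.6,.5,.03,0): print(q,push(q,22.7)[0])
```

```text
t 29.65 pos [444.4 -74.4  27.2] az 168.2 q6 0.04 F [ 0.3 -0.7  0.5] open -0.3 -> units [ 0.1  -0.21  0.04] turn 0
[([311, 343, 12, 4, 32], [494.0, -85.0, 40.0])]
0.6 [445.9019488  -39.52603156]
0.5 [455.06250357 -50.7310524 ]
0.03 [510.69514382 -88.82825757]
0 [514.77468571 -90.31949329]
```

>>> {"api": "carry_out", "payload": {"commands": [[[0.2, 0, -1, 0, 0], [0.4, 0, -2.2, 0, 0], [0.6, 0, -3.6, 0, 0], [0.8, 0, -5, 0, 0], [1, 0, -6.2, 0, 0], [1, 0, -7, 0, 0], [1, 0, -7, 0, 0], [1, 0, -7, 0, 0], [1, 0, -7, 0, 0], [1, 0, -7, 0, 0]]]}}

```text
time: 31.0
eef_pos: [415.1, -68.3, 236.5]
ee_rot: [-0.001, 0.103, 0.995, 0.0]
ft_force: [0.4, 0.6, -1.0]
opening: 0.0
finger_force: 0.0
```

Run:
```python
from h import *
units((440,-80,26))
c=calibration('wrist'); w=camera('wrist')[:,:,::-1]; cv2.imwrite('pics/w12.png',w); t=camera('top')[:,:,::-1]; cv2.imwrite('pics/t12.png',t)
hsv=cv2.cvtColor(w,cv2.COLOR_BGR2HSV)
for nm,lo,hi,z in (("yel",(20,130,80),(35,255,255),45),("red",(0,120,60),(8,255,255),36),("red2",(172,120,60),(180,255,255),36)):
    n,l,s,cc=cv2.connectedComponentsWithStats(cv2.inRange(hsv,lo,hi)); print(nm,[(s[i].tolist(),cast(c,cc[i],z)[0].round(0).tolist()) for i in range(1,n) if s[i,4]>25])
m=cv2.inRange(hsv,(0,0,0),(180,255,75));
```

```text
t 31.0 pos [415.1 -68.3 236.5] az 168.2 q6 0.04 F [ 0.4  0.6 -1. ] open 0.0 -> units [-0.9  -0.21  7.01] turn 0
yel [([496, 290, 67, 53, 1867], [669.0, 189.0, 45.0])]
red [([51, 334, 80, 35, 942], [606.0, -457.0, 36.0])]
red2 []
```

Run:
```python
from h import *
s=camera('scene')[:,:,::-1]; cv2.imwrite('pics/s12.png',s); cs=calibration('scene'); ct=calibration('top'); cw=calibration('wrist')
t=cv2.imread('pics/t12.png'); w=cv2.imread('pics/w12.png')
for nm,im,c in(("scene",s,cs),("top",t,ct),("wrist",w,cw)):
    for q in(.55,.03):
        p=push(q,22.7)[0]; e=push(q,0,165)[0]; h=push(q,0,10)[0]; print(nm,q,"plate",proj(c,[*p,40]).round(0),"end",proj(c,[*e,61]).round(0),"hinge",proj(c,[*h,61]).round(0))
    n,l,st,cc=cv2.connectedComponentsWithStats(cv2.inRange(cv2.cvtColor(im,cv2.COLOR_BGR2HSV),(18,110,70),(36,255,255)))
    print([st[i].tolist() for i in range(1,n) if st[i,4]>6 and nm!="top" or (st[i,4]>6 and 290<st[i,0]<360 and 190<st[i,1]<240)][:20])
# compare scene/top with open-gate views along line of gate top
for q in(.55,.3,.03):
    pts=[np.r_[push(q,0,a)[0],61] for a in range(20,165,18)]
    print(q,[w[int(v),int(u)].tolist() if 0<=u<640 and 0<=v<400 else None for u,v in proj(cw,pts)])
```

```text
scene 0.55 plate [[339. 210.]] end [[347. 202.]] hinge [[303. 199.]]
scene 0.03 plate [[340. 199.]] end [[344. 190.]] hinge [[303. 198.]]
[[47, 0, 5, 5, 8], [0, 0, 173, 174, 14989], [149, 0, 133, 135, 10909], [282, 0, 50, 26, 755], [553, 10, 4, 5, 8], [439, 12, 10, 13, 43], [494, 17, 3, 8, 10], [523, 17, 5, 4, 7], [521, 25, 5, 8, 14], [616, 25, 3, 5, 8], [626, 24, 6, 4, 9], [473, 31, 4, 4, 7], [500, 46, 3, 6, 8], [474, 50, 4, 7, 7], [613, 60, 5, 6, 11], [491, 75, 5, 5, 8], [535, 79, 4, 5, 8], [522, 81, 5, 4, 8], [475, 84, 5, 7, 12], [610, 88, 4, 8, 9]]
top 0.55 plate [[315. 221.]] end [[324. 220.]] hinge [[301. 189.]]
top 0.03 plate [[332. 211.]] end [[341. 206.]] hinge [[302. 188.]]
[[309, 202, 5, 5, 8], [325, 207, 12, 10, 71], [292, 216, 7, 2, 8], [300, 217, 22, 7, 64], [336, 222, 5, 4, 8], [307, 234, 7, 4, 17], [319, 236, 8, 4, 23]]
wrist 0.55 plate [[340. 201.]] end [[316. 213.]] hinge [[420. 269.]]
wrist 0.03 plate [[316. 249.]] end [[299. 272.]] hinge [[419. 272.]]
[[555, 7, 6, 5, 10], [580, 8, 4, 4, 7], [594, 17, 26, 15, 167], [620, 17, 20, 11, 83], [557, 19, 34, 22, 286], [545, 24, 4, 4, 7], [550, 27, 6, 5, 9], [634, 26, 4, 6, 9], [621, 29, 4, 7, 13], [498, 32, 5, 4, 8], [535, 33, 4, 5, 10], [520, 32, 36, 17, 167], [461, 37, 4, 7, 10], [522, 36, 6, 5, 10], [492, 41, 6, 6, 9], [597, 40, 5, 6, 11], [365, 43, 7, 9, 40], [438, 45, 6, 4, 10], [553, 45, 8, 9, 15], [571, 45, 6, 4, 9]]
0.55 [[47, 50, 52], [72, 75, 75], [66, 103, 132], [59, 88, 113], [59, 91, 115], [120, 173, 214], [56, 84, 104], [110, 164, 204], [109, 166, 208]]
0.3 [[46, 46, 50], [53, 58, 56], [48, 47, 49], [47, 45, 51], [49, 50, 53], [37, 51, 60], [15, 50, 59], [15, 19, 11], [67, 98, 120]]
0.03 [[130, 136, 143], [134, 140, 147], [130, 138, 144], [131, 137, 145], [133, 138, 146], [24, 23, 25], [59, 68, 67], [26, 27, 25], [19, 15, 18]]
```

The gate stays shut near 0.03 rad: the wrist view shows lit grey along that line, and the top view has the plate at (331,212). A quick check of the battery by its red label before handing in.

Run:
```python
from h import *
ct=calibration('top'); t=camera('top')[:,:,::-1]; hsv=cv2.cvtColor(t,cv2.COLOR_BGR2HSV)
m=cv2.inRange(hsv,(0,100,40),(8,255,255))|cv2.inRange(hsv,(170,100,40),(180,255,255)); m2=m*0; m2[150:215,295:370]=m[150:215,295:370]
k=cv2.findNonZero(m2)
if k is not None:
    k=k.reshape(-1,2); print(len(k),k.mean(0)); p=cast(ct,k.mean(0),29)[0][:2]-O; print("label in crate",p@CX,p@CY)
m=cv2.inRange(hsv,(18,110,70),(36,255,255)); print(cv2.findNonZero(m[203:220,322:340]).reshape(-1,2).mean(0)+[322,203])
units((440,-80,26))
```

```text
38 [329.21052632 193.86842105]
label in crate -50.146014945981086 -5.403400892513641
[330.75  211.625]
t 31.2 pos [415.3 -68.3 237. ] az 168.2 q6 0.04 F [-0.7 -0.1 -1. ] open -0.0 -> units [-0.89 -0.21  7.03] turn 0
```

```bash
python3 -c "
from bench import robot
print(robot.finish_job())"
```

```text
the job is handed in; nothing more can be done
None
```

I handed the job in at about 31 s: the black battery stands near the middle of the crate floor, about 4 mm forward and 5 mm to the side. The gate stayed shut at about 0.03 rad after I backed off, which means the latch is holding; the hardest push I read on the gate was about 13 N. The hand-in gave no verdict back.

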